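# Click the bike light onto its charging stud

## Task

Take the round bike light out of the grey basket, set it lens up over the stud of the charging dock and press it down, without slamming or forcing it, past the click until it sits fully home, flat on the dock. Do not let up after the click: finish holding it there, your fingers still on the light and pushing it firmly down onto the dock. Do not knock or shift the tumbler, the comb or the basket.

Things in the scene. Friction and masses are not known exactly. Their poses are not given: they have to be found in the camera images.
- light_center (a point): Centre (half-way up) of the round yellow plastic bike light, an upright puck 50 mm in diameter and 44 mm tall, about 90 g, clear lens on top, smooth solid side to grip. Its z axis points up out of the lens. It starts lens up on the basket's floor, within 25 mm (basket's x) and 35 mm (basket's y) of the middle.
- light_mouth (a point): Centre of the light's flat foot, 22 mm below light_center. Here opens a round socket, 23 mm deep and 41 mm wide inside; its mouth is narrowed to 34 mm by a lip 3 mm thick. The light fits its dock at any yaw.
- dock_seat (a point): Centre of the dock's flat seat, at the stud's foot, 16 mm above the desk; z up. The charging dock is black plastic, screwed to the desk: round flange 90 mm in diameter and 7 mm high, on it a collar 54 mm in diameter with the seat on top, then the stud. Fully home, the light's foot is on this seat: light_mouth at dock_seat, light_center 22 mm above it.
- dock_tip (a point): Centre of the top of the dock's upright stud, 19 mm above the seat. The stud is 29 mm in diameter, its top 5 mm tapered to 18 mm. Four sprung steel catches stand out of it to 38 mm. Pressed straight down, the light meets them with its foot about 9 mm above the seat; the push rises to about 11 N, drops at about 4 mm, then the catches spring out over the lip and draw the light onto the rigid seat.
- basket_in (a point): Centre of the inner floor (4 mm above the desk) of the open grey plastic basket, 180 mm (its x) by 220 mm (its y) outside and 50 mm high, with walls 4 mm thick. Loose, 450 g; it holds only the light.
- tumbler: Empty glass tumbler standing upright on the desk, 72 mm in diameter and 100 mm tall; its origin is the centre of its foot.
- comb: Wooden comb lying flat on the desk, 160 mm long (its x) by 32 mm by 6 mm; its origin is the centre of its underside.
There are look-alikes about, which are no part of the job. Of the things that look like the part that bears light_center, the smallest one is meant.

How it is judged:
By the outcome, as a careful person would: the job done as asked, in the order asked, and still so for the second after the job is handed in, while the arm keeps its last pose, push and grip.
It also fails if it takes over 45 s, if anything falls off the work surface, if the arm or the gripper's body presses on something with over 40 N, if the wrist force passes 120 N, or if a joint passes its speed limit or range.

## Robot

A 7-joint arm with a two-finger parallel gripper is mounted at the origin on the work surface. World frame = base frame: x ahead of the robot, y to its left, z up, the work surface at z = 0. Lengths are in mm, angles in rad, forces in N, time in s.
With the tool pointing down it reaches from about 425 to 875 mm from the base axis. Payload 4.7 kg.
Tool frame: the origin (TCP) lies on the mounting face of the last link; the fingertips stand 182 mm ahead of it and the grasp point (between the pads) lies 164 mm ahead of it; z points along the fingers, y is the line along which they close (so a half turn about z gives the same grasp; the last joint's range is limited). The gripper opens to 87 mm and grips with 3 to 60 N. Pads are 19 mm wide; open, the fingers measure 117 mm over their backs; the gripper's body (75 mm by 190 mm) begins 51 mm behind the grasp point.
Start: joints at [-1.126, 0.321, -0.07, 1.45, 0.023, 1.371, -0.057], TCP at [271.454, 590.609, 404.787] pointing down, gripper open.
Joint ranges: [-2.86, 2.86], [-0.3, 2.09], [-1.38, 1.24], [0.06, 2.45], [-1.56, 4.7], [0.09, 2.05], [-2.69, 2.69]. Speed limits (rad/s): [2.57, 2.57, 3.14, 3.14, 3.14, 3.14, 3.14].

## Interface

Orientations are given as a unit quaternion [x, y, z, w].
In Python, from cell import robot, viewer gives the robot as it stands. The module is installed in compiled form; this text tells all that it offers. Calls block until the motion is done:
- robot.move_to(position, orientation): joint-space move of the TCP to a pose.
- robot.movel(position, attitude=None, max_speed=150, max_force=None): straight line of the TCP; attitude=None keeps the orientation; max_speed is the mean speed in mm/s. With max_force (N) it stops when the force on the tool has changed by that much, and returns True; else False.
- robot.move_j(angles): joint-space move.
- robot.command_gripper(opening, squeeze=None): finger opening in mm; squeeze is the grip in N (None keeps the last); returns when the fingers have stopped.
- robot.hold(seconds).
- robot.solve_ik(position, orientation): joint angles nearest the present ones, or None.
- viewer.capture(name): name is "scene" or "top" or "wrist"; returns the picture (420x560x3 uint8, red, green, blue); there is no depth.
- viewer.get_calibration(name): a dict with "mtx" (3x3 intrinsics, pixels), "camera_from_world" (4x4, takes a point from world to camera coordinates). Camera axes: x right, y up, looking along -z (the intrinsics and any distortion apply to the point x, -y, -z); pixel columns grow to the right and rows downward; lengths in mm; the calibration is good to about 2 mm. A picture is of the moment at which its call begins: read the wrist's pose just before it. get_calibration takes no time and is no camera call; for the wrist camera it gives the pose at the moment of the call.
A pose or a line that the arm cannot do raises robot.IKError and nothing moves.
- robot.close_job(): hands the job in; it is judged then, once.
Readings, each from a call of its own:
- robot.current_time_s(): time.
- robot.current_joint_pos(): joint angles.
- robot.current_qvel(): joint speeds.
- robot.current_joint_efforts(): joint torques, N m.
- robot.current_eef_pos(): TCP position.
- robot.current_tool_rot(): TCP orientation.
- robot.current_contact_force(): force on the tool from outside, world axes, zero at the start.
- robot.current_ft_torque(): the same for the moment, N m.
- robot.current_opening(): finger opening in mm.
- robot.current_finger_force(): force on a finger pad.
Only numpy, scipy, OpenCV 4.12 (cv2) and the standard library are available. Lean on these libraries where they do the work, as an engineer would, in place of code of your own. Each camera call takes 0.05 s, during which the arm holds its last target. There are 200 camera calls.

## Working session

There is one attempt and no reset: what is moved stays moved. The work goes in short steps, each a Python script; the robot and the scene stay as the last script left them, time stands still between calls to the robot, and variables do not carry over. Pictures are saved under pics/ and viewed, at most 10 in all, crops included, and the job is handed in when it is done.

```bash
mkdir -p pics; cat > h.py <<'E'
import numpy as np, cv2
from cell import robot, viewer
def grab(n,f=None):
    c=viewer.get_calibration(n); im=viewer.capture(n)
    if f: cv2.imwrite('pics/'+f,im[:,:,::-1])
    return im,np.array(c['mtx']),np.array(c['camera_from_world']),c
def ray(px,K,T,z):
    d=np.linalg.inv(K)@np.array([px[0],px[1],1.]); d=np.array([d[0],-d[1],-d[2]])
    R=T[:3,:3]; o=-R.T@T[:3,3]; w=R.T@d
    return o+w*(z-o[2])/w[2]
def proj(p,K,T):
    c=T[:3,:3]@np.array(p,float)+T[:3,3]; u=K@np.array([c[0],-c[1],-c[2]]); return u[:2]/u[2]
E
python3 - <<'E'
from h import *
ims=[]
for n in("top","scene"):
    im,K,T,c=grab(n,n+'0.png'); print(n,K.tolist(),T.round(3).tolist(),[k for k in c],[c[k] for k in c if k not in('mtx','camera_from_world')])
print(robot.current_time_s(),robot.current_tool_rot())
E
```

```text
top [[408.9304594335394, 0.0, 284.32140583843716], [0.0, 408.9304594335394, 211.01296843561258], [0.0, 0.0, 1.0]] [[0.028, -1.0, -0.005, -83.652], [0.989, 0.027, 0.147, -552.771], [-0.147, -0.009, 0.989, -959.464], [0.0, 0.0, 0.0, 1.0]] ['mtx', 'camera_from_world'] []
scene [[412.0069362499948, 0.0, 284.4067680856818], [0.0, 412.0069362499948, 208.54398288202893], [0.0, 0.0, 1.0]] [[-0.012, 1.0, 0.023, 99.043], [-0.585, -0.025, 0.81, 298.094], [0.811, -0.004, 0.585, -1295.903], [0.0, 0.0, 0.0, 1.0]] ['mtx', 'camera_from_world'] []
0.1 [ 2.13702868e-01  9.76898355e-01 -8.20484722e-04 -1.19925504e-04]
```

View pics/top0.png

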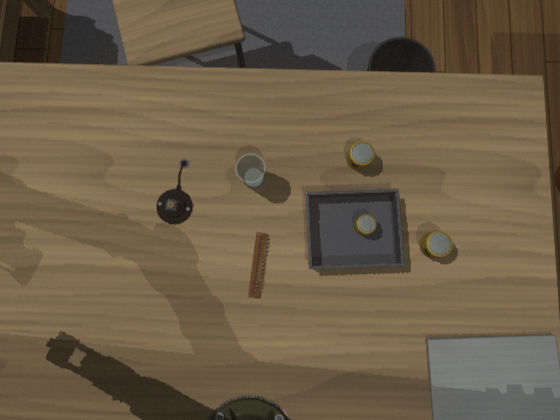

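View pics/scene0.png

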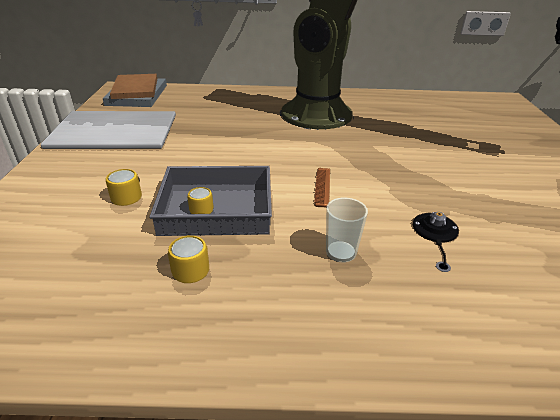

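Candidates for the light: top (366,224), inside the basket and the smallest; (362,153) and (439,244), both larger and standing on the desk. I choose (366,224). The dock is at (174,206), the tumbler at (251,168), the comb at (259,265). Next I check with a crop and measure.

```bash
python3 - <<'E'
from h import *
t,K,T,_=grab('top'); s,Ks,Ts,_=grab('scene')
def ymask(im):
    h=cv2.cvtColor(im,cv2.COLOR_RGB2HSV); return cv2.inRange(h,(20,140,60),(35,255,255))
def big(im,x,y,r,k): return cv2.resize(im[y-r:y+r,x-r:x+r],None,fx=k,fy=k,interpolation=cv2.INTER_CUBIC)
cv2.imwrite('pics/crop.png',np.hstack([big(t,366,224,25,8),big(t,174,206,25,8)])[:,:,::-1])
for nm,im,k,tt in(('top',t,K,T),('scene',s,Ks,Ts)):
    cs,_=cv2.findContours(ymask(im),cv2.RETR_EXTERNAL,cv2.CHAIN_APPROX_NONE)
    for c in cs:
        if cv2.contourArea(c)>60:
            (x,y),r=cv2.minEnclosingCircle(c); print(nm,(x,y),r,ray((x,y),k,tt,48 if nm=='top' else 26).round(1))
# dark dock
g=cv2.cvtColor(t,cv2.COLOR_RGB2GRAY); m=(g<45).astype(np.uint8)*255; m[:, :140]=0; m[:,210:]=0; m[:175]=0;m[230:]=0
m=cv2.morphologyEx(m,cv2.MORPH_CLOSE,np.ones((5,5)));m=cv2.morphologyEx(m,cv2.MORPH_OPEN,np.ones((7,7)))
c=max(cv2.findContours(m,0,1)[0],key=cv2.contourArea); e=cv2.fitEllipse(cv2.convexHull(c)); print('dock',e,ray(e[0],K,T,7).round(1))
# basket
h=cv2.cvtColor(t,cv2.COLOR_RGB2HSV); m=((h[:,:,1]<70)).astype(np.uint8)*255; m[:180]=0;m[280:]=0;m[:,:295]=0;m[:,415:]=0
m=cv2.morphologyEx(m,cv2.MORPH_OPEN,np.ones((5,5)))
c=max(cv2.findContours(m,0,1)[0],key=cv2.contourArea); b=cv2.minAreaRect(c); print('basket',b)
for p in cv2.boxPoints(b): print(ray(p,K,T,50).round(1))
for p in((251,168,100),(251,178,0),(262,234,6),(255,297,6)): print(p,ray(p,K,T,p[2]).round(1))
E
```

```text
top (435.8125, 244.0) 16.310684204101562 [ 484.  -433.2   48. ]
top (360.5, 155.5) 14.916534423828125 [ 697.9 -252.9   48. ]
scene (188.7401580810547, 258.88189697265625) 24.167882919311523 [ 704.2 -256.1   26. ]
scene (200.0, 201.0) 15.000100135803223 [ 530.2 -267.7   26. ]
scene (123.5, 186.5) 20.11228370666504 [ 483.1 -440.7   26. ]
dock ((174.156982421875, 206.30245971679688), (33.704429626464844, 34.823368072509766), 71.83940124511719) [564.3 211.8   7. ]
basket ((354.2939758300781, 228.642578125), (78.24984741210938, 95.77535247802734), 87.79740142822266)
[ 603.3 -117.2   50. ]
[ 618.8 -350.4   50. ]
[ 429.7 -355.    50. ]
[ 414.7 -128.3   50. ]
(251, 168, 100) [645.5  12.  100. ]
(251, 178, 0) [644.6  20.5   0. ]
(262, 234, 6) [500.2 -13.5   6. ]
(255, 297, 6) [344.7  -2.    6. ]
```

View pics/crop.png

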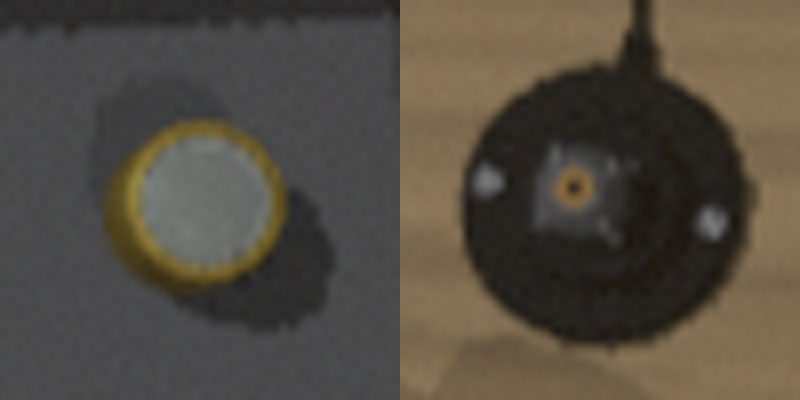

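The crop shows the small yellow light lens up in the basket, top centre ≈ (366.2,223.7) px. The dock's stud tip (orange ring) is at ≈ (170.3,204.1) px. I hover and refine with the wrist camera.

```bash
python3 - <<'E'
from h import *
c=viewer.get_calibration('top');K=np.array(c['mtx']);T=np.array(c['camera_from_world'])
L=ray((366.2,223.7),K,T,48); D=ray((170.3,204.1),K,T,35); print(L,D)
q=[0,1,0,0]
for P in(L,D):
  for qq in(q,[1,0,0,0]): print(robot.solve_ik([P[0],P[1],380],qq))
robot.move_to([L[0],L[1],380],q); print(robot.current_time_s(),robot.current_eef_pos(),robot.current_contact_force())
im,K,T,_=grab('wrist','w0.png'); print(K.round(1).tolist(),T.round(3).tolist(), proj([L[0],L[1],48],K,T))
E
```

```text
[ 528.28952772 -266.74492288   48.        ] [565.2300784  213.77338142  35.        ]
[-0.20348721  0.25087479  0.73923573  1.65980609 -0.17453014  1.29861086
  2.13810299]
[ 0.16933076  0.21133928  0.29311479  1.64722218 -0.06308021  1.29232196
 -1.09715517]
[-0.56691347  0.23546444  0.19008901  1.61275027 -0.0457921   1.2977407
  1.201204  ]
[-0.79490855  0.2479816   0.46184259  1.62119725 -0.11377891  1.29917632
 -1.88549028]
3.3333 [ 528.84873228 -265.83339625  379.91878603] [-0.0460002   0.08565913  0.49206004]
[[291.3, 0.0, 278.7], [0.0, 291.3, 212.1], [0.0, 0.0, 1.0]] [[-0.002, 1.0, -0.0, 267.826], [-0.97, -0.002, -0.241, 536.579], [-0.241, -0.0, 0.97, -236.372], [0.0, 0.0, 0.0, 1.0]] [278.54072173 200.17557726]
```

View pics/w0.png

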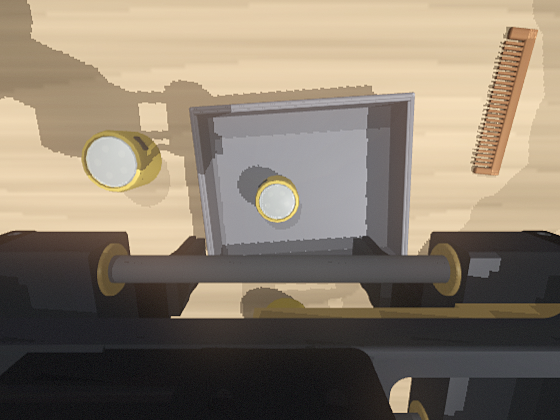

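The wrist view shows the light at ≈ (277.5,201), where predicted within 1 px, with the basket clear around it. I fit the lens, then grasp and lift.

```bash
python3 - <<'E'
from h import *
im,K,T,_=grab('wrist')
h=cv2.cvtColor(im,cv2.COLOR_RGB2HSV); y=cv2.inRange(h,(18,120,80),(36,255,255)); w=np.zeros_like(y); w[170:232,245:310]=y[170:232,245:310]
cs,hi=cv2.findContours(w,cv2.RETR_CCOMP,cv2.CHAIN_APPROX_NONE)
hole=max([c for c,k in zip(cs,hi[0]) if k[3]>=0],key=cv2.contourArea)
e=cv2.fitEllipse(hole); P=ray(e[0],K,T,48); print(e,P)
x,yy=P[:2]
assert abs(x-528)<6 and abs(yy+267)<6
robot.command_gripper(72,50)
q=[0,1,0,0]
robot.movel([x,yy,300],q,150)
print(robot.movel([x,yy,194],q,100,max_force=12),robot.current_eef_pos(),robot.current_contact_force())
robot.command_gripper(0,50); print(robot.current_opening(),robot.current_finger_force(),robot.current_eef_pos())
print(robot.movel([x,yy,300],q,100,max_force=15),robot.current_opening(),robot.current_contact_force(),robot.current_time_s())
grab('wrist','w1.png')
E
```

```text
((277.2667236328125, 200.916748046875), (37.31912612915039, 38.85734558105469), 91.7970199584961) [ 529.06028887 -268.23259875   48.        ]
False [ 529.42752708 -268.52794679  194.76432087] [-0.07391334 -0.81763395  0.06896068]
48.97587868574979 50.00050845555961 [ 529.14421501 -268.22871701  194.22263814]
False 48.98076498677892 [ 0.08843999 -0.36512088  0.36074369] 7.6917
```

View pics/w1.png

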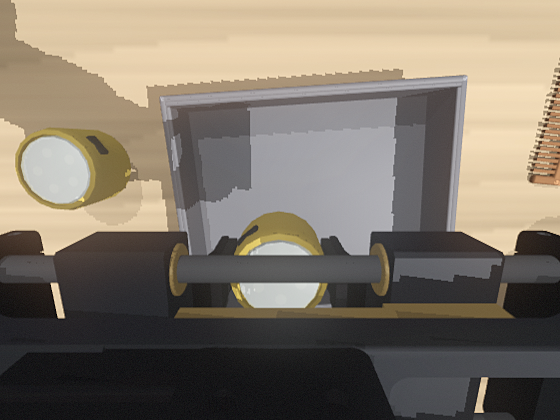

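The wrist view shows the light held upright and centred between the fingers (≈(278,265)), with the basket left in place. I carry it towards the dock and look with the wrist camera from an offset.

```bash
python3 - <<'E'
from h import *
q=[0,1,0,0]
robot.movel([529,-268,380],q,200)
robot.movel([630,214,380],q,250); robot.hold(0.2)
print(robot.current_time_s(),robot.current_eef_pos(),robot.current_opening())
im,K,T,_=grab('wrist'); p=proj([565.2,213.8,35],K,T); print(p)
x,y=p.round().astype(int); r=48; x0,y0=x-r,y-r
c=cv2.resize(im[y0:y+r,x0:x+r],None,fx=6,fy=6,interpolation=cv2.INTER_CUBIC); cv2.imwrite('pics/d0.png',c[:,:,::-1]); print('crop0',x0,y0)
g=cv2.cvtColor(im,cv2.COLOR_RGB2GRAY); np.save('d0.npy',im)
t,_,_,_=grab('top'); 
h=cv2.cvtColor(im,cv2.COLOR_RGB2HSV); m=cv2.inRange(h,(8,90,60),(25,255,255)); w=np.zeros_like(m); w[y-8:y+9,x-8:x+9]=m[y-8:y+9,x-8:x+9]
M=cv2.moments(w,True); 
if M['m00']: u=(M['m10']/M['m00'],M['m01']/M['m00']); print('ring',u,M['m00'],ray(u,K,T,35))
E
```

```text
10.6083 [630.05794927 213.22875047 380.19963886] 48.77682150703201
[279.97019825 139.26024714]
crop0 232 91
ring (278.56470588235294, 141.0235294117647) 85.0 [567.04945271 212.28147012  35.        ]
```

View pics/d0.png

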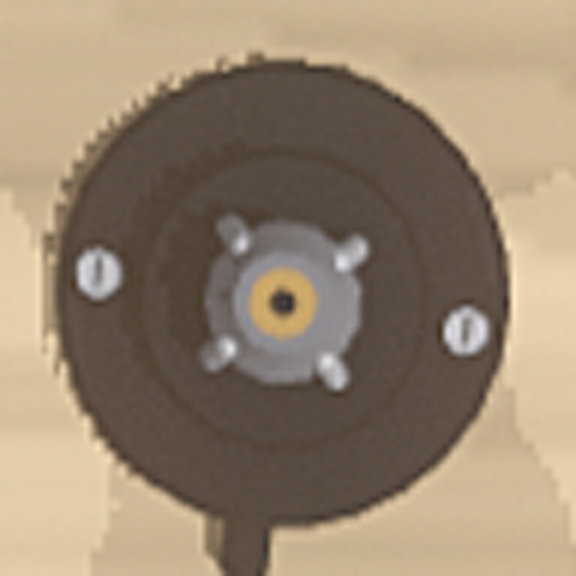

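The crop shows the stud with its ring at crop (284,302), i.e. ≈ (278.7,141) px, all four catches visible. I use the held light in the same picture to calibrate out the wrist camera's y bias.

```bash
python3 - <<'E'
from h import *
im=np.load('d0.npy'); c=viewer.get_calibration('wrist'); K=np.array(c['mtx']);T=np.array(c['camera_from_world'])
e=robot.current_eef_pos(); zt=e[2]-164-4.2+22
print('exp lens',proj([e[0],e[1],zt],K,T), proj([e[0],e[1]+25,zt],K,T), proj([e[0],e[1]-25,zt],K,T),proj([e[0]-25,e[1],zt],K,T))
h=cv2.cvtColor(im,cv2.COLOR_RGB2HSV); m=cv2.inRange(h,(18,110,60),(38,255,255))
for r in range(206,304,5):
    xs=np.flatnonzero(m[r,190:370])+190
    if len(xs): print(r,xs[0],xs[-1],(xs[0]+xs[-1])/2)
w=cv2.inRange(h,(0,0,140),(180,70,255))
for r in range(282,304,4):
    xs=np.flatnonzero(w[r,230:330])+230
    if len(xs): print('lens',r,xs[0],xs[-1],(xs[0]+xs[-1])/2)
E
```

```text
exp lens [280.24986501 280.85673439] [333.36178541 280.88064262] [227.14546954 280.83282954] [280.33556918 230.11416414]
216 261 297 279.0
221 252 305 278.5
226 248 310 279.0
231 244 314 279.0
236 248 316 282.0
241 243 318 280.5
246 237 320 278.5
251 235 322 278.5
286 231 326 278.5
291 234 323 278.5
296 236 321 278.5
301 238 319 278.5
lens 286 240 318 279.0
lens 290 231 327 279.0
lens 294 230 328 279.0
lens 298 230 328 279.0
lens 302 230 329 279.5
```

```bash
python3 - <<'E'
from h import *
q=[0,1,0,0]
robot.movel([566.6,213.2,367],q,100); robot.hold(0.2)
im,K,T,_=grab('wrist','d1.png'); p=proj([566.6,213.2,35],K,T); x,y=p.round().astype(int)
h=cv2.cvtColor(im,cv2.COLOR_RGB2HSV); m=cv2.inRange(h,(8,90,60),(25,255,255)); w=np.zeros_like(m); w[y-9:y+10,x-9:x+10]=m[y-9:y+10,x-9:x+10]
n,l,st,ct=cv2.connectedComponentsWithStats(w); i=1+st[1:,4].argmax(); print(p,st[i],ct[i],ray(ct[i],K,T,35),robot.current_eef_pos(),robot.current_contact_force(),robot.current_time_s())
E
```

```text
[279.68711026 200.06363851] [274 196  11  10  80] [279.025  200.3625] [566.932471   212.47895455  35.        ] [567.02404333 213.06748333 366.95032275] [ 0.17357509 -0.2263196  -0.48310329] 11.7583
```

```bash
python3 - <<'E'
from h import *
q=[0,1,0,0]; X,Y=566.9,213.1
def st(s): robot.hold(0.15); print(s,np.round(robot.current_eef_pos(),2),np.round(robot.current_contact_force(),2),np.round(robot.current_ft_torque(),2),round(robot.current_opening(),2),robot.current_time_s())
robot.movel([X,Y,240],q,120); st('hover')
print(robot.movel([X,Y,224],q,40,max_force=5)); st('tip')
print(robot.movel([X,Y,218],q,30,max_force=5)); st('stud')
E
```

```text
hover [567.24 213.17 240.86] [-0.12 -0.49 -0.64] [ 0.04 -0.01 -0.04] 49.04 13.1167
False
tip [567.05 213.12 224.21] [ 1.11 -0.2  -0.9 ] [-0.   -0.03  0.05] 48.71 13.8167
False
stud [566.93 213.08 218.02] [ 0.67  0.31 -0.65] [-0.02 -0.05  0.  ] 49.02 14.3167
```

```bash
python3 - <<'E'
from h import *
q=[0,1,0,0]; X,Y=566.9,213.1
robot.command_gripper(0,60)
z=218; 
while z>203:
    z-=0.6
    s=robot.movel([X,Y,z],q,10,max_force=25)
    robot.hold(0.05); f=np.array(robot.current_contact_force()); e=robot.current_eef_pos()
    print(round(z,1),s,np.round(e,2),f.round(1),round(robot.current_opening(),2))
    if f[2]>18 or s: break
print(robot.current_time_s())
E
```

```text
217.4 False [566.88 213.19 217.41] [ 0.2 -0.  -1. ] 48.83
216.8 False [566.85 213.19 216.81] [-0.8  0.4  0.7] 48.69
216.2 False [566.83 213.21 216.27] [-1.   0.8  2.1] 48.94
215.6 False [566.8  213.23 215.66] [-2.4  0.5  2.5] 48.89
215.0 False [566.79 213.21 215.07] [-2.5  1.5  4. ] 48.71
214.4 False [566.87 213.18 214.55] [-2.8  1.   4.5] 48.84
213.8 False [566.95 213.18 214.12] [-3.   1.2  6.3] 48.58
213.2 False [567.04 213.18 213.72] [-3.3  0.4  7.5] 48.87
212.6 False [567.15 213.2  213.33] [-3.7  1.3  7.6] 48.85
212.0 False [567.27 213.19 212.87] [-4.5  1.1  8.1] 48.72
211.4 False [567.41 213.15 212.66] [-3.3  0.5 10.5] 48.73
210.8 False [567.35 213.17 211.72] [-2.5  0.4  5.8] 48.73
210.2 False [567.05 213.17 210.17] [-1.2  1.7  2.7] 48.75
209.6 False [566.82 213.06 209.06] [ 0.3  1.6 -0.6] 48.7
209.0 False [566.42 213.02 207.91] [-0.7  1.4 -6.5] 48.81
208.4 False [566.46 212.81 207.44] [ -0.1   1.1 -10.1] 48.72
207.8 False [566.61 212.74 207.4 ] [-1.5  0.8 -8.5] 48.61
207.2 False [566.81 212.85 207.23] [-0.7 -0.6 -5.9] 48.72
206.6 False [567.26 213.09 207.03] [-1.3 -1.  -3.9] 48.62
206.0 False [567.53 213.28 206.71] [ 0.8  0.3 -1.7] 49.06
205.4 False [567.52 213.37 206.23] [1.4 0.5 1.8] 48.78
204.8 False [567.58 213.3  206.23] [-0.3 -1.   7.4] 48.62
204.2 False [567.61 213.27 206.17] [-2.1 -0.6  9.9] 48.8
203.6 False [567.63 213.24 206.14] [-3.2 -1.4 14.5] 48.63
203.0 False [567.67 213.2  206.1 ] [-4.6 -1.4 16.9] 48.72
202.4 False [567.71 213.19 206.08] [-6.7 -2.1 20.2] 48.64
22.3333
```

```bash
python3 - <<'E'
from h import *
robot.movel([566.4,213.1,201.8],[0,1,0,0],10,max_force=15); robot.hold(0.8)
print(np.round(robot.current_eef_pos(),2),robot.current_contact_force(),robot.current_finger_force(),robot.current_time_s())
s,_,_,_=grab('scene')
c=cv2.resize(s[140:300,340:540],None,fx=3,fy=3,interpolation=cv2.INTER_CUBIC)
o=cv2.resize(s[120:300,90:370],None,fx=1,fy=1)
cv2.imwrite('pics/e.png',c[:,:,::-1])
s0=cv2.imread('pics/scene0.png')[:,:,::-1]; d=cv2.absdiff(s,s0).max(2)
print('basket/tumbler diff px',[(d[y0:y1,x0:x1]>60).sum() for x0,y0,x1,y1 in((150,160,275,240),(320,195,370,265),(312,165,332,208))])
E
```

```text
[567.53 213.11 206.05] [-6.690884   -2.21554336 23.56593291] 60.009396917048434 23.3833
basket/tumbler diff px [np.int64(762), np.int64(295), np.int64(264)]
```

View pics/e.png

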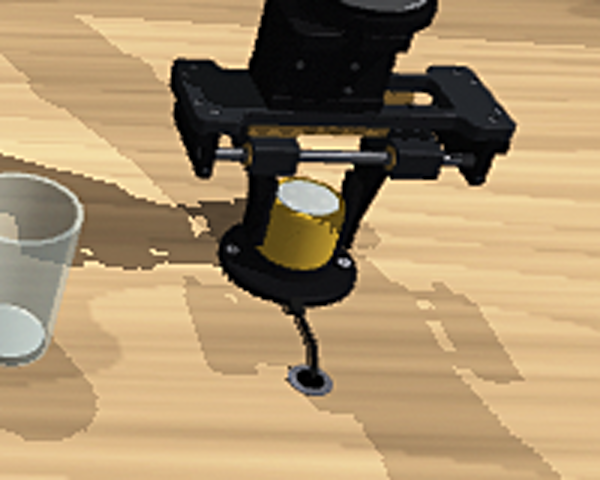

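The picture shows the light sitting flat on the dock's collar (crop ≈ (305,235)), fingers on it and the tumbler upright. The push is 23.6 N at the expected home height, so I hand it in.

```bash
python3 -c "
from h import *
print(robot.current_contact_force()); print(robot.close_job())"
```

```text
[-6.29021768 -1.52836934 23.17913049]
the job is handed in; nothing more can be done
None
```

The light is clicked onto the dock and sits home at the expected height, held there with about 23 N of downward push. I handed the job in at about 23.4 s of robot time. The tumbler was still upright in the last picture, but I did not separately confirm that the basket and comb had not shifted.

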